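# Ring up a customer's order on the sample stands

### The job

Ring up the customer's order on the display stands, each of which has an orange key in front of its sample: with a fingertip, lightly press down the key of the wrapped gift box, then that of the seed brittle, then that of the striped chocolate roll, so that each stays down. Leave the key of the chocolate dome up and all samples where they lie, and draw the hand clear at the end.

Things in the scene. Friction and masses are not known exactly. Their poses are not given: they have to be found in the camera images.
- stand_gift: white order stand that carries the gift box, fixed to the table, 140 mm long (its x) by 80 mm wide (its y), 16 mm thick. Origin: centre of its underside. Its -x end, roughly towards the robot, carries the key (axis at x = -47 mm); the sample lies round x = +28 mm. All four stands look alike; only the sample tells them apart, and which stands where changes.
- keytop_gift (a point): centre of the top face of the key of the gift box stand: an orange round upright key, 33 mm across, its top 40 mm above the table when up; a black collar 42 mm across, 20 mm above the table, surrounds its foot. This point moves down with the key.
- key_gift (a joint): how far that key is pushed in, m: 0 = up, 0.016 = at its hard stop (top then 24 mm above the table). It slides straight down: it gives at 4 N, and the push rises by 0.22 N per mm to 7.5 N just before the stop, a little more if pushed fast; it stays where it is left. It registers from 0.004 inwards, so stopping at about 0.009 (a push of 6 N) leaves room either way and avoids hammering the stop. It cannot be pulled out.
- sample_gift: the sample on stand_gift, loose: small wrapped gift box, purple with gold ribbon bands, a 64 x 64 mm, 56 mm tall box. Origin: centre of its underside, 16 mm above the table.
- stand_nut: white order stand that carries the seed brittle, fixed to the table, 140 mm long (its x) by 80 mm wide (its y), 16 mm thick. Origin: centre of its underside. Its -x end, roughly towards the robot, carries the key (axis at x = -47 mm); the sample lies round x = +28 mm. All four stands look alike; only the sample tells them apart, and which stands where changes.
- keytop_nut (a point): centre of the top face of the key of the seed brittle stand: an orange round upright key, 33 mm across, its top 40 mm above the table when up; a black collar 42 mm across, 20 mm above the table, surrounds its foot. This point moves down with the key.
- key_nut (a joint): how far that key is pushed in, m: 0 = up, 0.016 = at its hard stop (top then 24 mm above the table). It slides straight down: it gives at 4 N, and the push rises by 0.22 N per mm to 7.5 N just before the stop, a little more if pushed fast; it stays where it is left. It registers from 0.004 inwards, so stopping at about 0.009 (a push of 6 N) leaves room either way and avoids hammering the stop. It cannot be pulled out.
- sample_nut: the sample on stand_nut, loose: small broken piece of seed brittle, yellow-brown with green seeds, 51 x 65 mm, 17 mm thick. Origin: centre of its underside, 16 mm above the table.
- stand_roll: white order stand that carries the striped chocolate roll, fixed to the table, 140 mm long (its x) by 80 mm wide (its y), 16 mm thick. Origin: centre of its underside. Its -x end, roughly towards the robot, carries the key (axis at x = -47 mm); the sample lies round x = +28 mm. All four stands look alike; only the sample tells them apart, and which stands where changes.
- keytop_roll (a point): centre of the top face of the key of the striped chocolate roll stand: an orange round upright key, 33 mm across, its top 40 mm above the table when up; a black collar 42 mm across, 20 mm above the table, surrounds its foot. This point moves down with the key.
- key_roll (a joint): how far that key is pushed in, m: 0 = up, 0.016 = at its hard stop (top then 24 mm above the table). It slides straight down: it gives at 4 N, and the push rises by 0.22 N per mm to 7.5 N just before the stop, a little more if pushed fast; it stays where it is left. It registers from 0.004 inwards, so stopping at about 0.009 (a push of 6 N) leaves room either way and avoids hammering the stop. It cannot be pulled out.
- sample_roll: the sample on stand_roll, loose: striped roll: a chocolate-brown log with cream stripes across it, 24 x 60 mm, 25 mm tall. Origin: centre of its underside, 16 mm above the table.
- stand_dome: white order stand that carries the chocolate dome, fixed to the table, 140 mm long (its x) by 80 mm wide (its y), 16 mm thick. Origin: centre of its underside. Its -x end, roughly towards the robot, carries the key (axis at x = -47 mm); the sample lies round x = +28 mm. All four stands look alike; only the sample tells them apart, and which stands where changes.
- keytop_dome (a point): centre of the top face of the key of the chocolate dome stand: an orange round upright key, 33 mm across, its top 40 mm above the table when up; a black collar 42 mm across, 20 mm above the table, surrounds its foot. This point moves down with the key.
- key_dome (a joint): how far that key is pushed in, m: 0 = up, 0.016 = at its hard stop (top then 24 mm above the table). It slides straight down: it gives at 4 N, and the push rises by 0.22 N per mm to 7.5 N just before the stop, a little more if pushed fast; it stays where it is left. It registers from 0.004 inwards, so stopping at about 0.009 (a push of 6 N) leaves room either way and avoids hammering the stop. It cannot be pulled out.
- sample_dome: the sample on stand_dome, loose: dark chocolate dome with a nut on its tip, 36 mm across, 27 mm tall. Origin: centre of its underside, 16 mm above the table.
- jar_top (a point): top of the lid of the big glass jar of almonds, fixed, 220 mm across and 240 mm tall, which always stands between two stands on its left and two on its right. Pass above it; the nearest key axes are 110 mm or more from its side. Close behind the left pair, 120 mm or more from their key axes, stands a wooden crate 370 mm tall, with display boxes on it: go from side to side near the robot, not far out.
Things that resemble listed ones, but are neither listed nor needed, are in the scene too. What is meant by the sample_gift is not grey, and is the larger of those in its own colour.

How it is judged:
By the outcome, as a careful person would: the job done as asked, in the order asked, and still so for the second after the job is handed in, with the robot touching nothing.
It also fails if it takes over 64 s, if anything falls off the work surface, if the arm or the gripper's body presses on something with over 40 N, if the wrist force passes 120 N, or if a joint passes its speed limit or range.

### The arm

A 6-joint arm with a two-finger parallel gripper is mounted at the origin on a cart in front of the work surface, level with it; the furniture and walls round the work are solid. World frame = base frame: x ahead of the robot, y to its left, z up, the work surface at z = 0. Lengths are in m, angles in rad, forces in N, time in s.
With the tool pointing down it reaches from about 0.25 to 0.85 m from the base axis. Payload 12.5 kg.
Tool frame: the origin (TCP) lies at the very end of the fingers, on their centre line; the grasp point (between the pads) lies robot.pinch_z behind it (robot.pinch_z is the distance from the TCP to the grasp point, in m); z points along the fingers, y is the line along which they close (so a half turn about z gives the same grasp; the last joint's range is limited). The gripper opens to 93 mm and grips with 3 to 60 N. Pads are 15 mm wide; open, the fingers measure 128 mm over their backs; the gripper's body (75 mm by 188 mm) begins 65 mm behind the grasp point.
Start: joints at [1.105, 0.351, 1.652, -0, 1.139, -0.085], TCP at [0.204, 0.511, 0.219] pointing down, gripper open.
Joint ranges: [-2.75, 2.75], [-0.79, 2.1], [0.01, 2.65], [-1.57, 4.71], [0.07, 3.14], [-2.87, 2.87]. Speed limits (rad/s): [2.22, 2.22, 2.79, 3.14, 3.14, 3.14].

### API

Orientations are given as a unit quaternion [x, y, z, w].
In Python, from cell import robot gives the robot as it stands.
- The arm moves only by the shell command python3 -m pendant 'ROWS'. ROWS is JSON, a list of rows, each an object of numbers: "ax", "ay", "az": the turn, a rotation vector about the world's x, y, z in rad; "x", "y", "z": the shift along the world's x, y, z in m; "grip": the finger opening in m, from 0 to 0.093. A call has 1 to 12 rows; each row is the pose to reach, as a shift and turn from the pose commanded when the call began; what a row does not reach only later rows make up. A row lasts 1/12 s, in which the tool goes at most 41.7 mm and 7.16 degrees, less where a joint would pass 70% of its speed; a pose out of reach is approached as far as the arm can. A call with a gripper value outside its range is refused whole. The fingers move at their own pace and stop on an object; the grip force is fixed at half the most. Time passes only in rows, so rows that repeat a pose let the fingers close. It gives the time, the measured TCP pose, the force, the opening and the grip force at its end, in the units of the state.
- robot.sense(): the state, without advancing time (a new reading comes with each control period).
- robot.read_camera(name): name is "scene" or "top" or "wrist"; returns the picture (480x640x3 uint8, red, green, blue); there is no depth.
- robot.camera_model(name): a dict with "fx", "fy", "cx", "cy" (pixels), "D" ([k1, k2, p1, p2, k3] as OpenCV has them; the pictures are not rectified), "pose" (4x4, takes a point from camera to world coordinates). Camera axes: x right, y up, looking along -z (the intrinsics and any distortion apply to the point x, -y, -z); pixel columns grow to the right and rows downward; lengths in m; the calibration is good to about 2 mm. A picture is of the moment at which its call begins: read the wrist's pose just before it. camera_model takes no time and is no camera call; for the wrist camera it gives the pose at the moment of the call.
- robot.finish_job(): hands the job in; it is judged then, once.
Trained networks look in the newest picture that a camera, given by its name, has taken for a name from the list of things; names that differ only in an ending like _2 or _b are one class to them, and where a whole thing is asked for, a point or a joint stands for the part that bears it (a point fixed in the world has none). Each returns a list of dicts, best first, with "p" (0 to 1); they miss things now and then, are a little off and sometimes report something else, mostly with a low value. They report only what shows in the picture. A call takes as long as a camera call. They do not tell look-alikes from the thing itself.
- robot.find_in(label, camera): "extent" ([left, top, right, bottom] as shares, 0 to 1, of the picture: columns of its width, rows of its height, round what is visible of it).
The state is a dict: "t": time; "joints": joint angles; "joint_vel": joint speeds; "effort": joint torques, N m; "position": TCP position; "ee_rot": TCP orientation; "contact_force": force on the tool from outside, world axes, zero at the start; "ft_torque": the same for the moment, N m; "grip_width": finger opening in m; "grip_force": force on a finger pad.
Only numpy, scipy, OpenCV 4.12 (cv2) and the standard library are available. Lean on these libraries where they do the work, as an engineer would, in place of code of your own. Each camera call takes 0.05 s, during which the arm holds its last target. There are 200 camera calls.

## Working session

There is one attempt and no reset: what is moved stays moved. The work goes in short steps, Python scripts to look and compute and a shell command to move; the robot and the scene stay as the last step left them, time stands still between calls to the robot, and variables do not carry over. Pictures are saved under pics/ and viewed, at most 13 in all, crops included, and the job is handed in when it is done.

```bash
mkdir -p pics; cat > h.py <<'E'
import numpy as np,cv2
from cell import robot
def ray(cam,u,v,z,m=None):
    m=m or robot.camera_model(cam)
    K=np.array([[m['fx'],0,m['cx']],[0,m['fy'],m['cy']],[0,0,1.]])
    p=cv2.undistortPoints(np.array([[[u,v]]],float),K,np.array(m['D'],float))[0,0]
    T=np.array(m['pose']);d=T[:3,:3]@np.array([p[0],-p[1],-1]);o=T[:3,3]
    return o+d*(z-o[2])/d[2]
def save(cam,n):
    im=robot.read_camera(cam);cv2.imwrite('pics/'+n,im[:,:,::-1]);return im
def orange(im):
    h=cv2.cvtColor(im,cv2.COLOR_RGB2HSV)
    m=cv2.inRange(h,(5,150,120),(20,255,255))
    n,l,s,c=cv2.connectedComponentsWithStats(m)
    return [(s[i].tolist(),c[i].round(1).tolist()) for i in range(1,n) if s[i][4]>40]
E
python3 - <<'E'
from h import *
for c in('top','scene'):
    im=save(c,c+'0.png')
    for k in 'gift','nut','roll','dome':
        for w in('sample_',):
            r=robot.find_in(w+k,c)
            print(c,w+k,[(round(d['p'],2),[round(e*s) for e,s in zip(d['extent'],(640,480,640,480))]) for d in r[:4]])
    for s,ce in orange(im): print(s,ce,ray(c,*ce,.04).round(3))
    print(np.array(robot.camera_model(c)['pose']).round(2).tolist())
print(robot.sense()['t'], robot.sense()['ee_rot'])
E
```

```text
top sample_gift [(0.93, [447, 264, 479, 297]), (0.71, [411, 186, 434, 209])]
top sample_nut [(0.55, [179, 235, 199, 262])]
top sample_roll [(0.47, [225, 224, 244, 232]), (0.46, [447, 199, 480, 250]), (0.27, [180, 270, 191, 286])]
top sample_dome [(0.44, [457, 204, 473, 222])]
[499, 49, 12, 13, 64] [504.0, 55.2] [ 1.049 -0.593  0.04 ]
[403, 126, 25, 25, 484] [415.0, 138.4] [ 0.798 -0.329  0.04 ]
[416, 188, 18, 18, 125] [424.4, 196.6] [ 0.635 -0.352  0.04 ]
[404, 226, 26, 23, 154] [416.6, 237.0] [ 0.525 -0.329  0.04 ]
[464, 234, 12, 12, 54] [468.1, 239.6] [ 0.518 -0.47   0.04 ]
[231, 249, 11, 12, 45] [237.1, 254.6] [0.476 0.158 0.04 ]
[411, 260, 11, 12, 41] [414.7, 265.2] [ 0.448 -0.323  0.04 ]
[180, 272, 11, 12, 48] [187.1, 277.1] [0.413 0.296 0.04 ]
[[0.0, 1.0, -0.07, 0.43], [-1.0, 0.0, -0.02, -0.09], [-0.02, 0.07, 1.0, 1.28], [0.0, 0.0, 0.0, 1.0]]
scene sample_gift [(0.88, [390, 285, 427, 327]), (0.71, [428, 347, 470, 387]), (0.56, [424, 280, 455, 307])]
scene sample_nut [(0.74, [186, 232, 204, 252]), (0.21, [156, 239, 216, 271])]
scene sample_roll [(0.72, [232, 233, 254, 248])]
scene sample_dome [(0.51, [476, 313, 494, 328])]
[537, 208, 103, 76, 1747] [588.5, 244.0] [ 1.004 -0.624  0.04 ]
[437, 229, 26, 15, 199] [449.8, 235.3] [ 0.856 -0.302  0.04 ]
[164, 246, 13, 13, 128] [170.1, 251.9] [0.4  0.29 0.04]
[221, 251, 13, 12, 116] [227.1, 256.8] [0.461 0.149 0.04 ]
[569, 253, 19, 12, 68] [578.7, 258.7] [ 0.921 -0.615  0.04 ]
[400, 301, 8, 23, 57] [402.3, 311.2] [ 0.503 -0.32   0.04 ]
[390, 325, 14, 16, 186] [396.5, 332.4] [ 0.434 -0.338  0.04 ]
[466, 330, 16, 17, 198] [474.1, 338.5] [ 0.503 -0.483  0.04 ]
[[0.53, 0.46, -0.71, -0.37], [-0.85, 0.28, -0.44, -0.64], [-0.0, 0.84, 0.54, 0.84], [0.0, 0.0, 0.0, 1.0]]
0.5 [ 1.89257095e-01  9.81927566e-01 -7.12438753e-05 -4.62499222e-05]
```

View pics/top0.png

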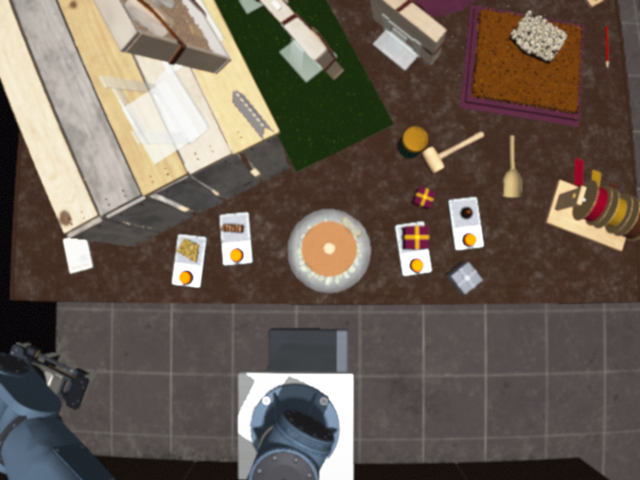

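View pics/scene0.png

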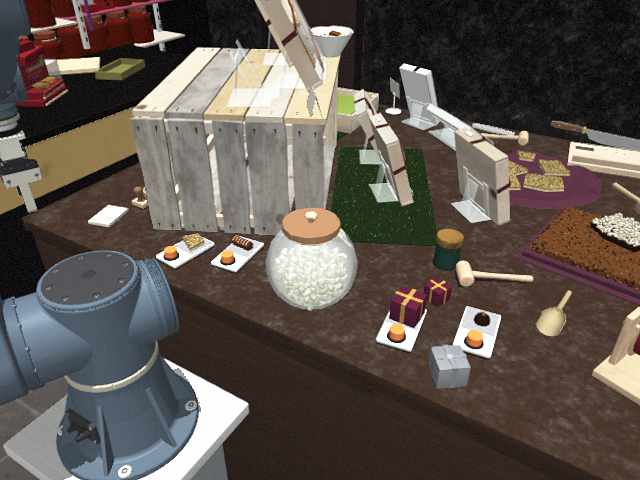

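Candidates for the gift box in the top picture: purple on a stand (416,237), a smaller loose purple one (424,197) and a grey one (466,277). The large purple box on the stand fits: not grey, larger, and with a key. I'll confirm it in a crop.

```bash
python3 - <<'E'
from h import *
im=cv2.imread('pics/top0.png')
a=cv2.resize(im[180:300,160:260],None,fx=4,fy=4,interpolation=2);b=cv2.resize(im[180:300,395:495],None,fx=4,fy=4,interpolation=2)
cv2.imwrite('pics/crop0.png',np.hstack([a,b]))
print(ray('top',329,249,.24),robot.pinch_z)
E
python3 -m pendant '[{"z":0.04,"grip":0},{"x":0.1,"y":-0.31,"z":0.13,"grip":0},{"x":0.1,"y":-0.31,"z":0.13,"grip":0},{"x":0.1,"y":-0.31,"z":0.13,"grip":0},{"x":0.1,"y":-0.31,"z":0.13,"grip":0},{"x":0.1,"y":-0.31,"z":0.13,"grip":0},{"x":0.1,"y":-0.31,"z":0.13,"grip":0},{"x":0.1,"y":-0.31,"z":0.13,"grip":0},{"x":0.1,"y":-0.31,"z":0.13,"grip":0},{"x":0.1,"y":-0.31,"z":0.13,"grip":0}]'
```

```text
[ 0.48205533 -0.09107659  0.24      ] 0.0188invalid input at $[0]: expected keys ax, ay, az, x, y, z, grip
```

View pics/crop0.png

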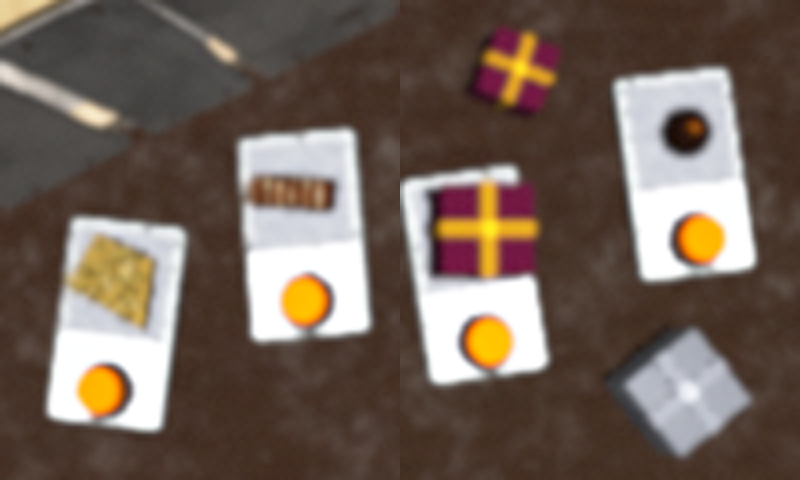

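The crop shows brittle (left stand), roll (second), large purple gift on the third stand with its key at crop (488,340), and dome on the fourth. This confirms the gift stand.

```bash
python3 -m pendant '[{"ax":0,"ay":0,"az":0,"x":0,"y":0,"z":0.04,"grip":0},{"ax":0,"ay":0,"az":0,"x":0.1,"y":-0.31,"z":0.13,"grip":0},{"ax":0,"ay":0,"az":0,"x":0.1,"y":-0.31,"z":0.13,"grip":0},{"ax":0,"ay":0,"az":0,"x":0.1,"y":-0.31,"z":0.13,"grip":0},{"ax":0,"ay":0,"az":0,"x":0.1,"y":-0.31,"z":0.13,"grip":0},{"ax":0,"ay":0,"az":0,"x":0.1,"y":-0.31,"z":0.13,"grip":0},{"ax":0,"ay":0,"az":0,"x":0.1,"y":-0.31,"z":0.13,"grip":0},{"ax":0,"ay":0,"az":0,"x":0.1,"y":-0.31,"z":0.13,"grip":0},{"ax":0,"ay":0,"az":0,"x":0.1,"y":-0.31,"z":0.13,"grip":0},{"ax":0,"ay":0,"az":0,"x":0.1,"y":-0.31,"z":0.13,"grip":0},{"ax":0,"ay":0,"az":0,"x":0.1,"y":-0.31,"z":0.13,"grip":0}]'
```

```text
t: 1.42
position: [0.3051, 0.1992, 0.3494]
ee_rot: [0.191, 0.982, 0.001, 0.001]
contact_force: [0.3, 1.5, -1.0]
grip_width: 0.0244
grip_force: 0.0
```

```bash
python3 -m pendant '[{"ax":0,"ay":0,"az":-0.06,"x":0,"y":-0.04,"z":0,"grip":0},{"ax":0,"ay":0,"az":-0.12,"x":0,"y":-0.08,"z":0,"grip":0},{"ax":0,"ay":0,"az":-0.18,"x":0,"y":-0.12,"z":0,"grip":0},{"ax":0,"ay":0,"az":-0.24,"x":0,"y":-0.16,"z":0,"grip":0},{"ax":0,"ay":0,"az":-0.3,"x":0,"y":-0.2,"z":0,"grip":0},{"ax":0,"ay":0,"az":-0.36,"x":0,"y":-0.24,"z":0,"grip":0},{"ax":0,"ay":0,"az":-0.42,"x":0,"y":-0.28,"z":0,"grip":0},{"ax":0,"ay":0,"az":-0.48,"x":0,"y":-0.32,"z":0,"grip":0},{"ax":0,"ay":0,"az":-0.54,"x":0.01,"y":-0.36,"z":0,"grip":0},{"ax":0,"ay":0,"az":-0.6,"x":0.02,"y":-0.4,"z":0,"grip":0},{"ax":0,"ay":0,"az":-0.66,"x":0.03,"y":-0.44,"z":0,"grip":0},{"ax":0,"ay":0,"az":-0.7,"x":0.05,"y":-0.48,"z":0,"grip":0}]'
python3 -m pendant '[{"ax":0,"ay":0,"az":0,"x":0.03,"y":-0.03,"z":-0.04,"grip":0},{"ax":0,"ay":0,"az":0,"x":0.04,"y":-0.04,"z":-0.08,"grip":0},{"ax":0,"ay":0,"az":0,"x":0.04,"y":-0.04,"z":-0.12,"grip":0},{"ax":0,"ay":0,"az":0,"x":0.04,"y":-0.04,"z":-0.15,"grip":0},{"ax":0,"ay":0,"az":0,"x":0.04,"y":-0.04,"z":-0.15,"grip":0},{"ax":0,"ay":0,"az":0,"x":0.04,"y":-0.04,"z":-0.15,"grip":0}]'
python3 - <<'E'
from h import *
im=save('wrist','w1.png')
for s,ce in orange(im): print(s,ce,ray('wrist',*ce,.04).round(4))
r=robot.find_in('keytop_gift','wrist')
for d in r:
    e=d['extent'];u,v=(e[0]+e[2])*320,(e[1]+e[3])*240;print(d,ray('wrist',u,v,.03))
s=robot.sense();print(s['joints'],s['contact_force'],s['position'])
E
```

```text
t: 2.42
position: [0.3535, -0.278, 0.348]
ee_rot: [0.516, 0.857, 0.0, -0.0]
contact_force: [0.1, 0.8, 0.5]
grip_width: 0.0005
grip_force: 0.0
t: 2.92
position: [0.3933, -0.3151, 0.1974]
ee_rot: [0.514, 0.858, 0.001, -0.002]
contact_force: [-0.7, 0.2, 0.8]
grip_width: 0.0006
grip_force: 0.0
[341, 249, 32, 32, 704] [355.7, 263.0] [ 0.4475 -0.3297  0.04  ]
{'extent': [0.5309, 0.5173, 0.5836, 0.591], 'p': 0.97} [ 0.45378154 -0.33598333  0.03      ]
[-7.68785995e-01  2.90002545e-01  1.78542549e+00  1.12987135e-04
  1.06361996e+00 -1.25985812e+00] [ 0.38393447 -0.37685645  0.43706306] [ 0.39431647 -0.31669516  0.20079916]
```

View pics/w1.png

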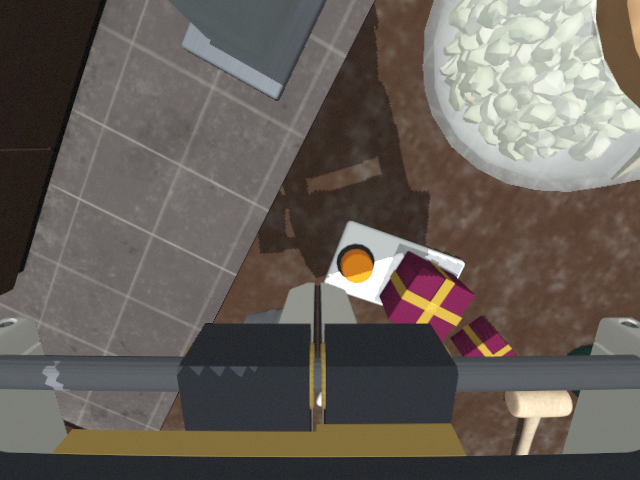

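The wrist view shows the gift stand's key at (356,263), with the purple box behind it; the jar is well to the side. The position agrees with the top camera to within 7 mm, near (0.448,-0.328).

```bash
python3 -m pendant '[{"ax":0,"ay":0,"az":0,"x":0.03,"y":-0.006,"z":-0.02,"grip":0},{"ax":0,"ay":0,"az":0,"x":0.054,"y":-0.011,"z":-0.05,"grip":0},{"ax":0,"ay":0,"az":0,"x":0.054,"y":-0.011,"z":-0.09,"grip":0},{"ax":0,"ay":0,"az":0,"x":0.054,"y":-0.011,"z":-0.12,"grip":0},{"ax":0,"ay":0,"az":0,"x":0.054,"y":-0.011,"z":-0.14,"grip":0},{"ax":0,"ay":0,"az":0,"x":0.054,"y":-0.011,"z":-0.15,"grip":0},{"ax":0,"ay":0,"az":0,"x":0.054,"y":-0.011,"z":-0.15,"grip":0},{"ax":0,"ay":0,"az":0,"x":0.054,"y":-0.011,"z":-0.15,"grip":0}]'
python3 - <<'E'
from h import *
im=save('wrist','w2.png')
for s,ce in orange(im): print(s,ce,ray('wrist',*ce,.04).round(4))
print(robot.sense()['position'])
E
```

```text
t: 3.68
position: [0.4482, -0.3284, 0.0507]
ee_rot: [0.514, 0.858, -0.0, 0.001]
contact_force: [0.3, -0.4, 0.6]
grip_width: 0.0005
grip_force: 0.0
[288, 259, 56, 60, 1135] [315.3, 275.3] [ 0.4442 -0.321   0.04  ]
[ 0.44822325 -0.32856774  0.05098051]
```

View pics/w2.png

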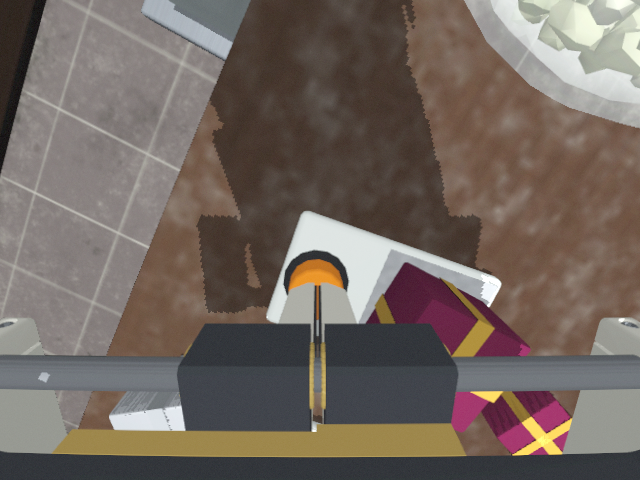

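The fingers (x≈317) are centred over the key (≈316,275). Next I press.

```bash
python3 -m pendant '[{"ax":0,"ay":0,"az":0,"x":0,"y":0,"z":-0.005,"grip":0},{"ax":0,"ay":0,"az":0,"x":0,"y":0,"z":-0.009,"grip":0},{"ax":0,"ay":0,"az":0,"x":0,"y":0,"z":-0.012,"grip":0},{"ax":0,"ay":0,"az":0,"x":0,"y":0,"z":-0.015,"grip":0},{"ax":0,"ay":0,"az":0,"x":0,"y":0,"z":-0.017,"grip":0},{"ax":0,"ay":0,"az":0,"x":0,"y":0,"z":-0.019,"grip":0},{"ax":0,"ay":0,"az":0,"x":0,"y":0,"z":-0.02,"grip":0},{"ax":0,"ay":0,"az":0,"x":0,"y":0,"z":-0.02,"grip":0}]'
```

```text
t: 4.4
position: [0.4476, -0.3282, 0.029]
ee_rot: [0.515, 0.857, -0.0, 0.001]
contact_force: [1.9, -1.0, 3.1]
grip_width: 0.0005
grip_force: 1.4
```

```bash
for i in 1 2; do python3 -m pendant '[{"ax":0,"ay":0,"az":0,"x":0,"y":0,"z":0,"grip":0}]' | egrep 'pos|contact'; done; python3 -m pendant '[{"ax":0,"ay":0,"az":0,"x":0,"y":0,"z":-0.001,"grip":0},{"ax":0,"ay":0,"az":0,"x":0,"y":0,"z":-0.001,"grip":0}]'
```

```text
position: [0.4475, -0.3281, 0.0289]
contact_force: [2.4, -1.0, 2.6]
position: [0.4475, -0.3281, 0.0289]
contact_force: [2.4, -1.2, 3.2]
t: 4.73
position: [0.4475, -0.3281, 0.028]
ee_rot: [0.514, 0.858, -0.0, 0.001]
contact_force: [2.3, -1.7, 4.5]
grip_width: 0.0002
grip_force: 2.1
```

```bash
python3 -m pendant '[{"ax":0,"ay":0,"az":0,"x":0,"y":0,"z":0.01,"grip":0},{"ax":0,"ay":0,"az":0,"x":0,"y":0,"z":0.04,"grip":0},{"ax":0,"ay":0,"az":0,"x":-0.02,"y":0.005,"z":0.08,"grip":0},{"ax":0,"ay":0,"az":0,"x":-0.05,"y":0.01,"z":0.11,"grip":0},{"ax":0,"ay":0,"az":0,"x":-0.055,"y":0.011,"z":0.15,"grip":0},{"ax":0,"ay":0,"az":0,"x":-0.055,"y":0.011,"z":0.17,"grip":0},{"ax":0,"ay":0,"az":0,"x":-0.055,"y":0.011,"z":0.17,"grip":0},{"ax":0,"ay":0,"az":0,"x":-0.055,"y":0.011,"z":0.17,"grip":0}]'
python3 - <<'E'
from h import *
im=save('wrist','w3.png')
for s,ce in orange(im): print(s,ce,ray('wrist',*ce,.028).round(4))
a=cv2.imread('pics/w1.png')[210:330,290:490];b=im[210:330,290:490,::-1]
cv2.imwrite('pics/c3.png',cv2.resize(np.hstack([a,b]),None,fx=2,fy=2))
E
```

```text
t: 5.4
position: [0.3919, -0.3166, 0.1987]
ee_rot: [0.515, 0.857, -0.0, 0.001]
contact_force: [0.3, -0.2, -0.1]
grip_width: 0.0005
grip_force: 0.0
[342, 246, 31, 31, 592] [356.6, 259.0] [ 0.4462 -0.328   0.028 ]
```

View pics/c3.png

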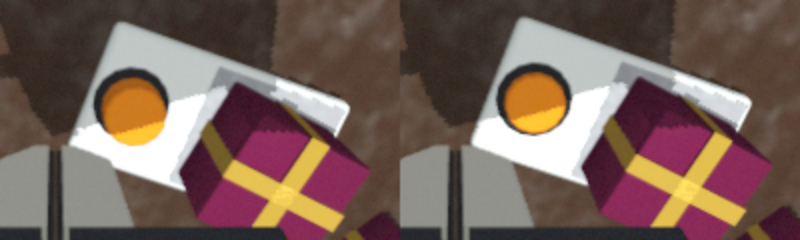

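The key is down flush with the collar (right half of the crop) and the box has not moved. On to the brittle.

```bash
python3 -m pendant '[{"ax":0,"ay":0,"az":-0.05,"x":-0.01,"y":0,"z":0.04,"grip":0},{"ax":0,"ay":0,"az":-0.11,"x":-0.02,"y":0,"z":0.075,"grip":0},{"ax":0,"ay":0,"az":-0.18,"x":-0.04,"y":0.01,"z":0.11,"grip":0},{"ax":0,"ay":0,"az":-0.25,"x":-0.06,"y":0.03,"z":0.14,"grip":0},{"ax":0,"ay":0,"az":-0.32,"x":-0.075,"y":0.06,"z":0.15,"grip":0},{"ax":0,"ay":0,"az":-0.39,"x":-0.08,"y":0.1,"z":0.15,"grip":0},{"ax":0,"ay":0,"az":-0.46,"x":-0.08,"y":0.14,"z":0.15,"grip":0},{"ax":0,"ay":0,"az":-0.53,"x":-0.08,"y":0.18,"z":0.15,"grip":0},{"ax":0,"ay":0,"az":-0.6,"x":-0.08,"y":0.22,"z":0.15,"grip":0},{"ax":0,"ay":0,"az":-0.67,"x":-0.08,"y":0.26,"z":0.15,"grip":0},{"ax":0,"ay":0,"az":-0.74,"x":-0.08,"y":0.3,"z":0.15,"grip":0},{"ax":0,"ay":0,"az":-0.8,"x":-0.08,"y":0.34,"z":0.15,"grip":0}]'
python3 -m pendant '[{"ax":0,"ay":0,"az":-0.07,"x":0,"y":0.04,"z":0,"grip":0},{"ax":0,"ay":0,"az":-0.14,"x":0.01,"y":0.08,"z":0,"grip":0},{"ax":0,"ay":0,"az":-0.21,"x":0.015,"y":0.115,"z":-0.01,"grip":0},{"ax":0,"ay":0,"az":-0.28,"x":0.02,"y":0.145,"z":-0.03,"grip":0},{"ax":0,"ay":0,"az":-0.35,"x":0.025,"y":0.175,"z":-0.05,"grip":0},{"ax":0,"ay":0,"az":-0.42,"x":0.03,"y":0.205,"z":-0.07,"grip":0},{"ax":0,"ay":0,"az":-0.49,"x":0.035,"y":0.23,"z":-0.09,"grip":0},{"ax":0,"ay":0,"az":-0.56,"x":0.04,"y":0.245,"z":-0.11,"grip":0},{"ax":0,"ay":0,"az":-0.63,"x":0.045,"y":0.25,"z":-0.13,"grip":0},{"ax":0,"ay":0,"az":-0.7,"x":0.045,"y":0.25,"z":-0.15,"grip":0},{"ax":0,"ay":0,"az":-0.77,"x":0.045,"y":0.25,"z":-0.15,"grip":0},{"ax":0,"ay":0,"az":-0.82,"x":0.045,"y":0.25,"z":-0.15,"grip":0}]'
python3 -m pendant '[{"ax":0,"ay":0,"az":0,"x":0,"y":0,"z":0,"grip":0},{"ax":0,"ay":0,"az":0,"x":0,"y":0,"z":0,"grip":0}]'
python3 - <<'E'
from h import *
im=save('wrist','w4.png')
for s,ce in orange(im): print(s,ce,ray('wrist',*ce,.04).round(4))
for k in('keytop_nut','sample_nut','sample_roll'):
    print(k,[(round(d['p'],2),[round(e*s) for e,s in zip(d['extent'],(640,480,640,480))]) for d in robot.find_in(k,'wrist')])
s=robot.sense();print(s['joints'],s['position'])
E
```

```text
t: 6.45
position: [0.3113, 0.0207, 0.3464]
ee_rot: [0.807, 0.59, -0.001, -0.001]
contact_force: [1.0, -0.2, 0.6]
grip_width: 0.0007
grip_force: 0.0
t: 7.45
position: [0.3557, 0.2684, 0.1947]
ee_rot: [0.976, 0.22, -0.003, 0.001]
contact_force: [1.2, -0.1, 0.4]
grip_width: 0.0004
grip_force: 0.0
t: 7.62
position: [0.3567, 0.2687, 0.1965]
ee_rot: [0.975, 0.222, -0.001, 0.0]
contact_force: [0.9, 0.0, -0.7]
grip_width: 0.0007
grip_force: 0.0
[479, 60, 11, 14, 58] [484.1, 66.4] [0.553  0.2006 0.04  ]
[484, 63, 14, 17, 110] [490.9, 71.4] [0.5523 0.1929 0.04  ]
[491, 68, 15, 18, 112] [498.7, 77.2] [0.5515 0.1841 0.04  ]
[499, 74, 15, 17, 112] [506.6, 82.6] [0.5509 0.1752 0.04  ]
[508, 80, 14, 17, 97] [514.8, 87.6] [0.5508 0.1663 0.04  ]
[516, 86, 14, 16, 99] [522.6, 93.4] [0.5499 0.1572 0.04  ]
[524, 90, 12, 16, 71] [530.0, 98.1] [0.5497 0.1488 0.04  ]
[293, 141, 35, 36, 973] [309.7, 158.6] [0.4154 0.3044 0.04  ]
[449, 147, 38, 36, 360] [458.9, 162.5] [0.4732 0.1766 0.04  ]
keytop_nut [(0.9, [295, 142, 326, 178])]
sample_nut [(0.66, [318, 46, 386, 131])]
sample_roll [(0.8, [470, 55, 537, 112]), (0.46, [449, 148, 487, 183])]
[5.41188721e-01 1.89507393e-01 1.92765724e+00 5.77133187e-06
 1.02477351e+00 1.66521281e+00] [0.3571235  0.26890238 0.19746869]
```

View pics/w4.png

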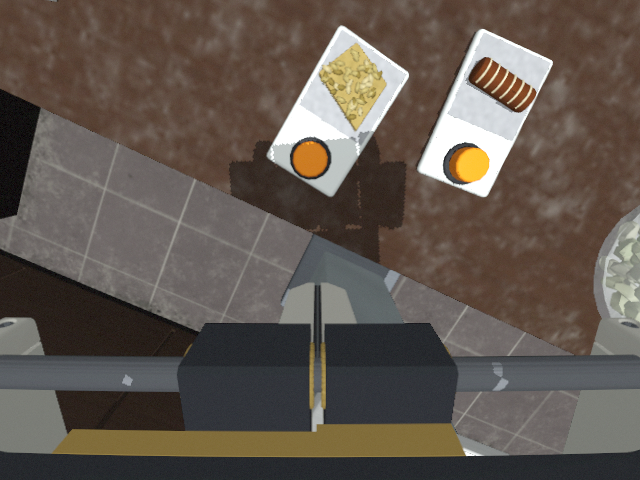

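The wrist view shows the brittle's key at (310,159) and the roll's at (468,165). The brittle key is at about (0.415,0.302).

```bash
python3 -m pendant '[{"ax":0,"ay":0,"az":0,"x":0.03,"y":0.017,"z":-0.02,"grip":0},{"ax":0,"ay":0,"az":0,"x":0.058,"y":0.033,"z":-0.04,"grip":0},{"ax":0,"ay":0,"az":0,"x":0.058,"y":0.033,"z":-0.08,"grip":0},{"ax":0,"ay":0,"az":0,"x":0.058,"y":0.033,"z":-0.115,"grip":0},{"ax":0,"ay":0,"az":0,"x":0.058,"y":0.033,"z":-0.135,"grip":0},{"ax":0,"ay":0,"az":0,"x":0.058,"y":0.033,"z":-0.146,"grip":0},{"ax":0,"ay":0,"az":0,"x":0.058,"y":0.033,"z":-0.146,"grip":0},{"ax":0,"ay":0,"az":0,"x":0.058,"y":0.033,"z":-0.146,"grip":0}]'
python3 - <<'E'
from h import *
im=save('wrist','w5.png')
for s,ce in orange(im): print(s,ce,ray('wrist',*ce,.04).round(4))
cv2.imwrite('pics/c5.png',cv2.resize(im[200:340,220:420,::-1],None,fx=2,fy=2))
E
```

```text
t: 8.48
position: [0.4156, 0.3022, 0.0523]
ee_rot: [0.975, 0.221, 0.0, -0.0]
contact_force: [0.0, 0.3, 0.6]
grip_width: 0.0007
grip_force: 0.0
[595, 137, 19, 24, 171] [604.8, 148.0] [0.5531 0.2012 0.04  ]
[604, 143, 23, 27, 254] [616.3, 155.6] [0.5528 0.1931 0.04  ]
[614, 151, 24, 27, 260] [627.5, 165.1] [0.5517 0.1843 0.04  ]
[627, 168, 13, 17, 107] [635.0, 177.6] [0.5483 0.1762 0.04  ]
[286, 254, 56, 59, 1375] [312.8, 272.0] [0.4251 0.3093 0.04  ]
[528, 261, 68, 59, 1482] [550.8, 282.6] [0.4787 0.1813 0.04  ]
[585, 286, 14, 28, 48] [594.3, 301.0] [0.4805 0.1499 0.04  ]
```

View pics/c5.png

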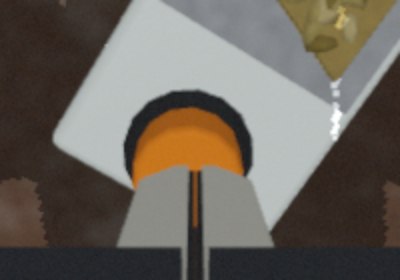

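The fingers are centred on the brittle's key (key centre ≈314, fingers 317).

```bash
python3 -m pendant '[{"ax":0,"ay":0,"az":0,"x":0.002,"y":0.001,"z":-0.005,"grip":0},{"ax":0,"ay":0,"az":0,"x":0.002,"y":0.001,"z":-0.009,"grip":0},{"ax":0,"ay":0,"az":0,"x":0.002,"y":0.001,"z":-0.012,"grip":0},{"ax":0,"ay":0,"az":0,"x":0.002,"y":0.001,"z":-0.015,"grip":0},{"ax":0,"ay":0,"az":0,"x":0.002,"y":0.001,"z":-0.018,"grip":0},{"ax":0,"ay":0,"az":0,"x":0.002,"y":0.001,"z":-0.02,"grip":0},{"ax":0,"ay":0,"az":0,"x":0.002,"y":0.001,"z":-0.022,"grip":0},{"ax":0,"ay":0,"az":0,"x":0.002,"y":0.001,"z":-0.022,"grip":0},{"ax":0,"ay":0,"az":0,"x":0.002,"y":0.001,"z":-0.022,"grip":0}]'
```

```text
t: 9.28
position: [0.4174, 0.3031, 0.0296]
ee_rot: [0.975, 0.221, 0.0, -0.0]
contact_force: [0.7, 0.2, 1.1]
grip_width: 0.0004
grip_force: 0.6
```

```bash
python3 -m pendant '[{"ax":0,"ay":0,"az":0,"x":0,"y":0,"z":0.01,"grip":0},{"ax":0,"ay":0,"az":0,"x":0,"y":0,"z":0.04,"grip":0},{"ax":0,"ay":0,"az":0,"x":-0.02,"y":-0.005,"z":0.08,"grip":0},{"ax":0,"ay":0,"az":0,"x":-0.05,"y":-0.02,"z":0.11,"grip":0},{"ax":0,"ay":0,"az":0,"x":-0.06,"y":-0.034,"z":0.145,"grip":0},{"ax":0,"ay":0,"az":0,"x":-0.06,"y":-0.034,"z":0.168,"grip":0},{"ax":0,"ay":0,"az":0,"x":-0.06,"y":-0.034,"z":0.168,"grip":0},{"ax":0,"ay":0,"az":0,"x":-0.06,"y":-0.034,"z":0.168,"grip":0}]'
python3 - <<'E'
from h import *
im=save('wrist','w6.png')
for s,ce in orange(im): 
    if s[4]>200: print(s,ce,ray('wrist',*ce,.04).round(4))
print(ray('wrist',468,164,.038))
a=cv2.imread('pics/w4.png')[100:220,250:510];b=im[100:220,250:510,::-1]
cv2.imwrite('pics/c6.png',cv2.resize(np.vstack([a,b]),None,fx=2,fy=2))
E
```

```text
t: 9.95
position: [0.3575, 0.2692, 0.1992]
ee_rot: [0.975, 0.221, 0.002, -0.001]
contact_force: [-1.0, -0.2, 0.3]
grip_width: 0.0006
grip_force: 0.0
[294, 144, 33, 34, 890] [310.1, 160.3] [0.4148 0.3036 0.04  ]
[448, 149, 36, 35, 347] [457.5, 164.3] [0.4718 0.1766 0.04  ]
[0.47663909 0.166877   0.038     ]
```

View pics/c6.png

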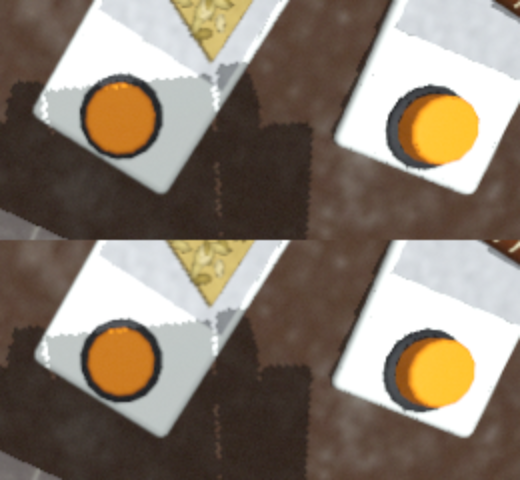

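```bash
python3 - <<'E'
from h import *
im=save('scene','scene1.png')
for s,ce in orange(im): print(s,ce)
o=cv2.imread('pics/scene0.png');n=im[:,:,::-1]
f=lambda a:np.hstack([cv2.resize(a[225:275,150:270],None,fx=4,fy=4,interpolation=2),cv2.resize(a[310:360,375:445],None,fx=4,fy=4,interpolation=2)])
cv2.imwrite('pics/c7.png',np.vstack([f(o),f(n)]))
E
```

```text
[537, 208, 103, 77, 1602] [587.9, 244.9]
[438, 229, 26, 15, 201] [449.9, 235.7]
[165, 250, 12, 9, 85] [170.5, 254.0]
[221, 251, 13, 12, 117] [227.1, 256.8]
[400, 297, 10, 27, 75] [403.0, 309.4]
[389, 329, 15, 12, 131] [396.1, 334.4]
[466, 330, 16, 17, 197] [474.0, 338.5]
```

View pics/c7.png

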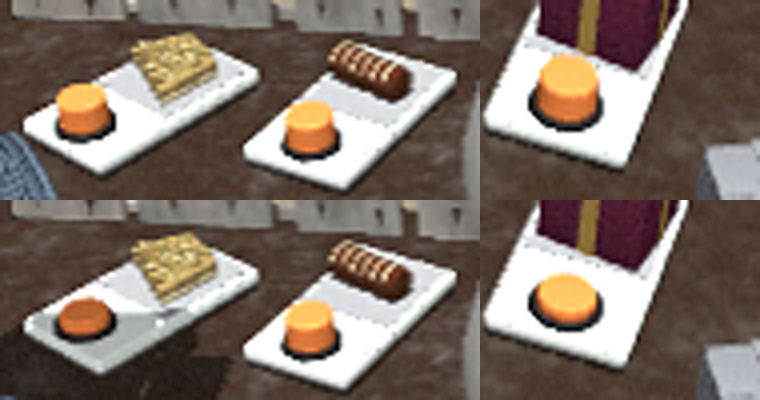

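Both keys are clearly down in the scene view (lower row), with roll still up. Next is the roll, at about (0.476,0.163).

```bash
python3 -m pendant '[{"ax":0,"ay":0,"az":0,"x":0.01,"y":-0.035,"z":0,"grip":0},{"ax":0,"ay":0,"az":0,"x":0.03,"y":-0.07,"z":0,"grip":0},{"ax":0,"ay":0,"az":0,"x":0.06,"y":-0.095,"z":0,"grip":0},{"ax":0,"ay":0,"az":0,"x":0.095,"y":-0.106,"z":-0.01,"grip":0},{"ax":0,"ay":0,"az":0,"x":0.119,"y":-0.106,"z":-0.04,"grip":0},{"ax":0,"ay":0,"az":0,"x":0.119,"y":-0.106,"z":-0.075,"grip":0},{"ax":0,"ay":0,"az":0,"x":0.119,"y":-0.106,"z":-0.11,"grip":0},{"ax":0,"ay":0,"az":0,"x":0.119,"y":-0.106,"z":-0.135,"grip":0},{"ax":0,"ay":0,"az":0,"x":0.119,"y":-0.106,"z":-0.146,"grip":0},{"ax":0,"ay":0,"az":0,"x":0.119,"y":-0.106,"z":-0.146,"grip":0},{"ax":0,"ay":0,"az":0,"x":0.119,"y":-0.106,"z":-0.146,"grip":0}]'
python3 - <<'E'
from h import *
im=save('wrist','w8.png')
for s,ce in orange(im): 
    if s[4]>200: print(s,ce,ray('wrist',*ce,.04).round(4))
cv2.imwrite('pics/c8.png',cv2.resize(im[200:340,220:420,::-1],None,fx=2,fy=2))
E
```

```text
t: 10.97
position: [0.4762, 0.163, 0.0516]
ee_rot: [0.975, 0.221, -0.001, -0.0]
contact_force: [-0.2, 0.7, 0.5]
grip_width: 0.0008
grip_force: 0.0
[320, 130, 21, 23, 244] [330.1, 140.9] [0.5543 0.1926 0.04  ]
[334, 139, 22, 25, 265] [344.9, 151.1] [0.5531 0.1836 0.04  ]
[350, 148, 20, 24, 236] [359.6, 160.0] [0.5524 0.1747 0.04  ]
[42, 245, 59, 53, 1758] [72.7, 271.2] [0.4267 0.295  0.04  ]
[290, 253, 56, 59, 1410] [317.4, 271.5] [0.4875 0.1679 0.04  ]
```

View pics/c8.png

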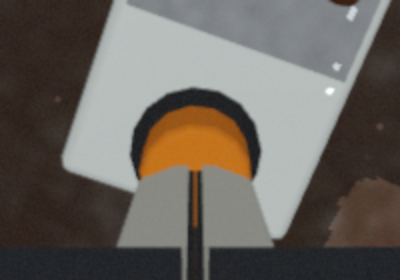

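The fingers are centred on the roll's key (318 against 317). I press as before.

```bash
python3 -m pendant '[{"ax":0,"ay":0,"az":0,"x":0.002,"y":0.001,"z":-0.005,"grip":0},{"ax":0,"ay":0,"az":0,"x":0.002,"y":0.001,"z":-0.009,"grip":0},{"ax":0,"ay":0,"az":0,"x":0.002,"y":0.001,"z":-0.012,"grip":0},{"ax":0,"ay":0,"az":0,"x":0.002,"y":0.001,"z":-0.015,"grip":0},{"ax":0,"ay":0,"az":0,"x":0.002,"y":0.001,"z":-0.018,"grip":0},{"ax":0,"ay":0,"az":0,"x":0.002,"y":0.001,"z":-0.02,"grip":0},{"ax":0,"ay":0,"az":0,"x":0.002,"y":0.001,"z":-0.022,"grip":0},{"ax":0,"ay":0,"az":0,"x":0.002,"y":0.001,"z":-0.022,"grip":0},{"ax":0,"ay":0,"az":0,"x":0.002,"y":0.001,"z":-0.022,"grip":0}]'
python3 -m pendant '[{"ax":0,"ay":0,"az":0,"x":0,"y":0,"z":0.01,"grip":0},{"ax":0,"ay":0,"az":0,"x":0,"y":0,"z":0.04,"grip":0},{"ax":0,"ay":0,"az":0,"x":-0.02,"y":0,"z":0.075,"grip":0},{"ax":0,"ay":0,"az":0,"x":-0.05,"y":0,"z":0.1,"grip":0},{"ax":0,"ay":0,"az":0,"x":-0.08,"y":0,"z":0.12,"grip":0},{"ax":0,"ay":0,"az":0,"x":-0.11,"y":0,"z":0.145,"grip":0},{"ax":0,"ay":0,"az":0,"x":-0.14,"y":0,"z":0.17,"grip":0},{"ax":0,"ay":0,"az":0,"x":-0.15,"y":0,"z":0.2,"grip":0},{"ax":0,"ay":0,"az":0,"x":-0.15,"y":0,"z":0.22,"grip":0},{"ax":0,"ay":0,"az":0,"x":-0.15,"y":0,"z":0.22,"grip":0},{"ax":0,"ay":0,"az":0,"x":-0.15,"y":0,"z":0.22,"grip":0}]'
python3 - <<'E'
from h import *
im=save('scene','scene2.png')
for s,ce in orange(im): print(s,ce)
E
```

```text
t: 11.77
position: [0.4784, 0.164, 0.0297]
ee_rot: [0.975, 0.221, 0.0, -0.0]
contact_force: [0.7, 0.8, 1.0]
grip_width: 0.0005
grip_force: 0.6
t: 12.68
position: [0.3283, 0.164, 0.2507]
ee_rot: [0.975, 0.221, 0.001, -0.0]
contact_force: [-0.4, 0.0, -1.2]
grip_width: 0.0004
grip_force: 0.0
[539, 208, 101, 73, 1210] [588.4, 243.7]
[437, 229, 26, 15, 218] [449.6, 235.3]
[544, 239, 23, 16, 124] [554.1, 246.8]
[165, 250, 12, 9, 77] [170.6, 254.0]
[620, 252, 20, 13, 82] [630.3, 257.3]
[221, 254, 13, 9, 83] [227.2, 258.5]
[400, 299, 10, 25, 67] [402.7, 310.6]
[389, 329, 15, 12, 131] [396.2, 334.4]
[466, 330, 16, 17, 200] [474.1, 338.4]
```

View pics/scene2.png

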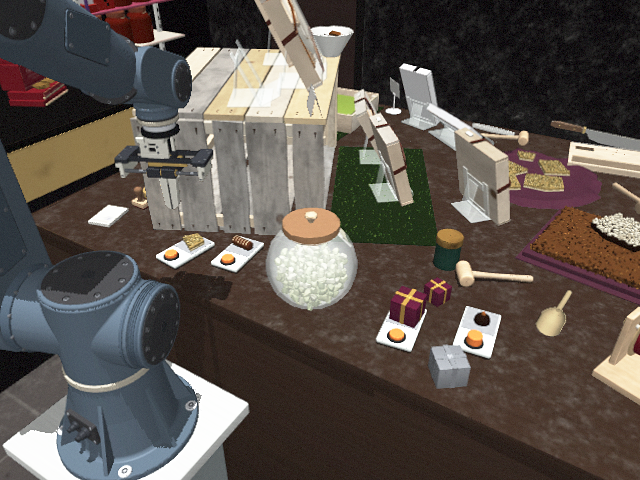

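Keys at (170,254), (227,258) and (396,334) are down, the dome's at (474,338) is up, all samples are in place and the hand is clear.

```bash
python3 -c "
from cell import robot
print(robot.finish_job())"
```

```text
the job is handed in; nothing more can be done
None
```

I pressed the gift box, seed brittle and chocolate roll keys down in that order, and they stayed down. The dome's key is up, the samples are where they were, the hand is clear, and I handed the job in at about 13 s (no verdict was returned).

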